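True up a batten on a microscope docking board with an assembly square

TASK

The microscope's docking board has one batten screwed down for good, while the side batten still hangs on a single screw and leans in. Pick up the aluminium assembly square, lay it flat on the board and press it into the corner between the two battens until its two outer edges bear flat along both of them and the side batten has been pushed out to a true right angle. Finish while still holding the square in the gripper, pressed firmly home against both battens so that the second screw could be driven: do not let go, and leave the slide box, screwdriver and screw tin where they are.

Things in the scene. Friction and masses are not known exactly. Their poses are not given: they have to be found in the camera images.
- square: aluminium square, flat on the bench, 0.4 kg, 18 mm thick: two legs 150 x 20 mm at a right angle and a diagonal brace 16 mm wide. Origin: underside, mid-brace; z up. Outer corner (heel) at (+69.3, -69.3) mm. Outer face x = +69.3 goes on the fixed batten, y = -69.3 on the side batten. The brace runs along (1, 1): grip it at the origin across, along (1, -1); open triangle inside it 62 mm deep
- heel (a point): point where the square's two outer bearing faces would meet, 9 mm above its underside; the metal itself is cut back there by a 12 mm notch. Axes as square
- toe_plate (a point): far end of the bearing face that goes against the fixed batten: at (+69.3, +80.7) mm, 9 mm up, in square; 150 mm from the heel
- toe_stud (a point): far end of the bearing face that goes against the side batten: at (-80.7, -69.3) mm, 9 mm up, in square; 150 mm from the heel
- board: plywood docking board 320 mm (its x) by 300 mm (its y) by 18 mm, screwed to the bench. Origin: centre of its underside, z up, its -x side towards the robot. The working corner is the one at +x, -y
- corner (a point): inner corner on the board's upper surface (18 mm above the bench) where the fixed batten's face meets the side batten's inner face when that is square. Axes as board. When home, the square's frame is parallel to this one, its origin at (-69.3, +69.3, 0) mm from here
- plate: the fixed batten, wood 30 mm wide, 25 mm high, 300 mm long, along the board's y at its +x edge; top 43 mm above the bench. Origin: on the board's surface at the middle of its inner face, which is the plane x = 0 and faces -x. Axes as board
- stud (a joint): side batten, wood 230 x 30 x 25 mm along the board's x at its -y edge, turning on its one screw (20.5 mm from the fixed batten's face, 15 mm behind its own inner face). 0 = square; positive = leaning in, free end (towards the robot) swung to board +y. Starts 0.05 to 0.11 in, stays where put (dry friction 0.5 N m, about 4 N at the square's toe), can swing past square to -0.10
- stud_end (a point): free end of the side batten's inner face, 232 mm from the corner when square, 12.5 mm above the board
- slide_box: bystander: paper-wrapped box of slides 84 x 56 x 30 mm with a dark blue end, origin under its centre
- screwdriver: bystander: screwdriver 200 mm long lying on the bench beyond the board
- screw_tin: bystander: shallow round tin 68 mm across and 18 mm high with brass screws in it, origin under its centre
Mind the look-alikes: they are no part of the job. There is more than one size of the square; the one meant has the size given above.

How it is judged:
By the outcome, as a careful person would: the job done as asked, in the order asked, and still so for the second after the job is handed in, while the arm keeps its last pose, push and grip.
It also fails if it takes over 48 s, if anything falls off the work surface, if the arm or the gripper's body presses on something with over 40 N, if the wrist force passes 120 N, or if a joint passes its speed limit or range.

ROBOT

A 7-joint arm with a two-finger parallel gripper is mounted at the origin on the work surface. World frame = base frame: x ahead of the robot, y to its left, z up, the work surface at z = 0. Lengths are in m, angles in rad, forces in N, time in s.
With the tool pointing down it reaches from about 0.4 to 0.85 m from the base axis. Payload 10.4 kg.
Tool frame: the origin (TCP) lies at the very end of the fingers, on their centre line; the grasp point (between the pads) lies 19 mm behind it; x points along the fingers, z is the direction in which the jaws open and shut, and the axes are right-handed (so a half turn about x gives the same grasp; the last joint's range is limited). The gripper opens to 85 mm and grips with 20 to 120 N. Pads are 22 mm wide; open, the fingers measure 114 mm over their backs; the gripper's body (76 mm by 85 mm) begins 54 mm behind the grasp point. The pads swing forward as they close: fully open they stand 13 mm farther back than shut.
Start: joints at [1.085, 0.332, -0.065, 1.46, 0.022, 1.35, -0.088], TCP at [0.279, -0.559, 0.196] pointing down, gripper open.
Joint ranges: [-2.6, 2.6], [-0.5, 2.12], [-1.47, 1.34], [0.16, 2.42], [-1.27, 4.41], [0.06, 2.06], [-2.6, 2.6]. Speed limits (rad/s): [2.22, 2.22, 2.79, 2.79, 3.14, 3.14, 3.14].

INTERFACE

Orientations are given as a unit quaternion [x, y, z, w].
In Python, from workcell import telemetry, viewer, manip, spot_in, mark_of gives the robot as it stands. The module is installed in compiled form; this text tells all that it offers.
- The arm moves only by the shell command python3 -m crank 'ROWS' [FORCE]. ROWS is JSON, a list of rows, each a list of 3 entries, a list of its own where there are three numbers: the closure, from 0 (fully open) to 1 (shut), then the shift along the world's x, y, z in cm, then the turn, a rotation vector about the world's x, y, z in rad. A call has 1 to 12 rows; each row shifts and turns the commanded pose from where the row before left it; what a row does not reach is not made up. A row lasts 1/12 s, in which the tool goes at most 41.7 mm and 7.16 degrees, less where a joint would pass 70% of its speed; a pose out of reach is approached as far as the arm can. A call with a gripper value outside its range is refused whole. The fingers move at their own pace and stop on an object; FORCE is the grip in N (left out, the last holds). Time passes only in rows, so rows that do not move let the fingers close. It gives the time, the measured TCP pose, the force and the opening at its end, in the units of the state.
- telemetry.get_obs(): the state, without advancing time (a new reading comes with each control period).
- viewer.camera(name): name is "side" or "top"; returns a dict with "frame" (384x512x3 uint8, red, green, blue), "intrinsics" (3x3 intrinsics, pixels), "cam_to_world" (4x4, takes a point from camera to world coordinates). Camera axes: x right, y up, looking along -z (the intrinsics and any distortion apply to the point x, -y, -z); pixel columns grow to the right and rows downward; lengths in m; the calibration is good to about 2 mm. A picture is of the moment at which its call begins. There is no depth.
- manip.hand_in(): hands the job in, once; it reports no verdict.
Trained networks look in a picture, given as the dict that the camera call returned (one of the last four; its "shot" number tells which), for a name from the list of things; names that differ only in an ending like _2 or _b are one class to them, and where a whole thing is asked for, a point or a joint stands for the part that bears it (a point fixed in the world has none). Each returns a list of dicts, best first, with "conf" (0 to 1); they miss things now and then, are a little off and sometimes report something else, mostly with a low value. They report only what shows in the picture. A call takes as long as a camera call. They do not tell look-alikes from the thing itself.
- spot_in(thing, picture): "location" ([x, y, z] in m, in the coordinates of the camera as it stood for that picture, good to about 4 mm: the middle of the surface that is visible of it).
- mark_of(thing, picture): "location" ([x, y, z] in m, in the coordinates of the camera as it stood for that picture, good to about 4 mm: a listed point, or the origin of a listed thing).
The state is a dict: "clock": time; "joint_pos": joint angles; "joint_velocities": joint speeds; "tau": joint torques, N m; "position": TCP position; "ee_rot": TCP orientation; "ft_force": force on the tool from outside, world axes, zero at the start; "torque": the same for the moment, N m; "grip_width": opening from 0.0 (shut) to 1.0 (fully open).
Only numpy, scipy, OpenCV 4.12 (cv2) and the standard library are available. Lean on these libraries where they do the work, as an engineer would, in place of code of your own. Each camera call takes 0.05 s, during which the arm holds its last target. There are 200 camera calls.

## Working session

There is one attempt and no reset: what is moved stays moved. The work goes in short steps, Python scripts to look and compute and a shell command to move; the robot and the scene stay as the last step left them, time stands still between calls to the robot, and variables do not carry over. Pictures are saved under pics/ and viewed, about 8 in all and at most 12, crops included, and the job is handed in when it is done.

```bash
mkdir -p pics
cat > h.py <<'E'
from workcell import telemetry, viewer, manip, spot_in, mark_of
import numpy as np, cv2
def w(p,l):
    return (np.array(p['cam_to_world'])@np.r_[l,1])[:3]
def pix(p,X):
    c=np.linalg.inv(np.array(p['cam_to_world']))@np.r_[X,1]; c=c[:3]*[1,-1,-1]
    u=np.array(p['intrinsics'])@c; return u[:2]/u[2]
def ray(p,u,v,z):
    T=np.array(p['cam_to_world']);d=np.linalg.inv(np.array(p['intrinsics']))@[u,v,1];d=T[:3,:3]@(d*[1,-1,-1]);o=T[:3,3]
    return o+d*(z-o[2])/d[2]
E
python3 - <<'E'
from h import *
s=telemetry.get_obs();print({k:np.round(s[k],3) for k in('clock','position','ee_rot','ft_force','grip_width')})
ps={n:viewer.camera(n) for n in('top','side')}
for n,p in ps.items():
    cv2.imwrite(f'pics/{n}0.png',p['frame'][:,:,::-1])
    print(n,p.keys(),np.round(p['cam_to_world'],2).tolist())
    for t in 'square heel toe_plate toe_stud board corner plate stud stud_end slide_box screwdriver screw_tin'.split():
        for r in mark_of(t,p):
            X=w(p,r['location']);print(t,round(r['conf'],2),np.round(X,3),pix(p,X).round())
E
```

```text
{'clock': np.float64(0.0), 'position': array([ 0.279, -0.559,  0.195]), 'ee_rot': array([ 0.372,  0.602, -0.372,  0.601]), 'ft_force': array([ 0.234, -0.422, -0.094]), 'grip_width': np.float64(1.001)}
top dict_keys(['frame', 'intrinsics', 'cam_to_world', 'shot']) [[0.01, 1.0, -0.04, 0.49], [-1.0, 0.01, 0.02, -0.0], [0.02, 0.04, 1.0, 1.18], [0.0, 0.0, 0.0, 1.0]]
square 0.85 [0.268 0.294 0.002] [157. 270.]
square 0.67 [ 0.538  0.27  -0.004] [167. 186.]
square 0.67 [0.497 0.501 0.   ] [ 95. 198.]
square 0.46 [0.611 0.212 0.007] [184. 164.]
heel 0.98 [0.563 0.483 0.007] [100. 178.]
heel 0.91 [0.235 0.421 0.016] [115. 280.]
heel 0.74 [0.613 0.208 0.007] [185. 164.]
heel 0.28 [0.592 0.359 0.014] [138. 169.]
toe_plate 0.77 [0.136 0.242 0.013] [171. 312.]
toe_plate 0.76 [0.513 0.576 0.007] [ 70. 193.]
toe_stud 0.7 [ 0.748  0.235 -0.002] [179. 123.]
toe_stud 0.68 [0.412 0.326 0.011] [147. 225.]
toe_stud 0.58 [0.465 0.187 0.01 ] [191. 209.]
toe_stud 0.57 [0.47  0.434 0.003] [115. 207.]
board 0.78 [ 0.528 -0.112  0.001] [283. 191.]
corner 0.63 [ 0.616 -0.254  0.016] [327. 165.]
plate 0.57 [ 0.644 -0.144  0.02 ] [293. 156.]Traceback (most recent call last):
  File "<stdin>", line 8, in <module>
ValueError: it knows: board, corner, heel, plate, screw_tin, screwdriver, slide_box, square, stud_end, toe_plate, toe_stud
```

Run:
```python
from h import *
p=viewer.camera('top')
cv2.imwrite('pics/top1.png',cv2.resize(p['frame'][:,:,::-1],(800,600),interpolation=cv2.INTER_CUBIC))
for q in (p,viewer.camera('side')):
    print(q['intrinsics'])
    for t in 'square heel toe_plate toe_stud board corner plate stud_end slide_box screwdriver screw_tin'.split():
        for r in mark_of(t,q):
            X=w(q,r['location']);print(t,round(r['conf'],2),np.round(X,3),pix(q,X).round())
```

```text
[[357.02261404   0.         257.43148328]
 [  0.         357.02261404 188.54587659]
 [  0.           0.           1.        ]]
square 0.87 [0.27  0.293 0.005] [157. 269.]
square 0.75 [ 0.541  0.273 -0.   ] [165. 186.]
square 0.65 [0.594 0.36  0.012] [138. 169.]
square 0.61 [0.494 0.503 0.001] [ 94. 199.]
heel 0.96 [0.235 0.419 0.016] [116. 280.]
heel 0.65 [0.612 0.207 0.008] [186. 164.]
heel 0.62 [0.562 0.484 0.01 ] [ 99. 178.]
toe_plate 0.87 [0.135 0.245 0.011] [170. 312.]
toe_plate 0.79 [0.513 0.574 0.006] [ 71. 193.]
toe_plate 0.77 [0.591 0.359 0.012] [138. 170.]
toe_stud 0.84 [0.469 0.189 0.006] [190. 208.]
toe_stud 0.66 [0.471 0.434 0.004] [115. 206.]
toe_stud 0.62 [0.412 0.323 0.014] [148. 225.]
toe_stud 0.47 [ 0.525 -0.109 -0.002] [282. 192.]
board 0.75 [ 0.525 -0.111  0.002] [282. 192.]
corner 0.7 [ 0.614 -0.257  0.02 ] [328. 165.]
plate 0.65 [ 0.645 -0.142  0.019] [293. 155.]
stud_end 0.7 [ 0.396 -0.184  0.033] [306. 233.]
slide_box 0.83 [ 0.745  0.234 -0.   ] [179. 124.]
slide_box 0.65 [0.611 0.211 0.007] [185. 165.]
screwdriver 0.77 [ 0.795 -0.101 -0.   ] [280. 111.]
screw
[... 498 characters left out ...]
.97 [0.131 0.243 0.016] [361. 263.]
toe_plate 0.93 [0.509 0.573 0.009] [208. 332.]
toe_plate 0.77 [0.596 0.358 0.007] [200. 273.]
toe_stud 0.88 [0.409 0.325 0.016] [264. 270.]
toe_stud 0.73 [0.467 0.432 0.004] [238. 296.]
toe_stud 0.68 [0.464 0.188 0.005] [254. 245.]
board 0.85 [ 0.518 -0.11   0.001] [253. 201.]
corner 0.56 [ 0.615 -0.251  0.022] [236. 180.]
plate 0.57 [ 0.644 -0.141  0.021] [224. 191.]
stud_end 0.65 [ 0.394 -0.18   0.03 ] [287. 189.]
stud_end 0.43 [ 0.742  0.235 -0.003] [168. 247.]
slide_box 0.56 [0.741 0.236 0.003] [168. 246.]
screwdriver 0.49 [ 0.799 -0.101  0.002] [184. 197.]
screw_tin 0.67 [ 0.512 -0.512  0.002] [268. 162.]
screw_tin 0.18 [0.462 0.189 0.006] [254. 245.]
```

View pics/top1.png

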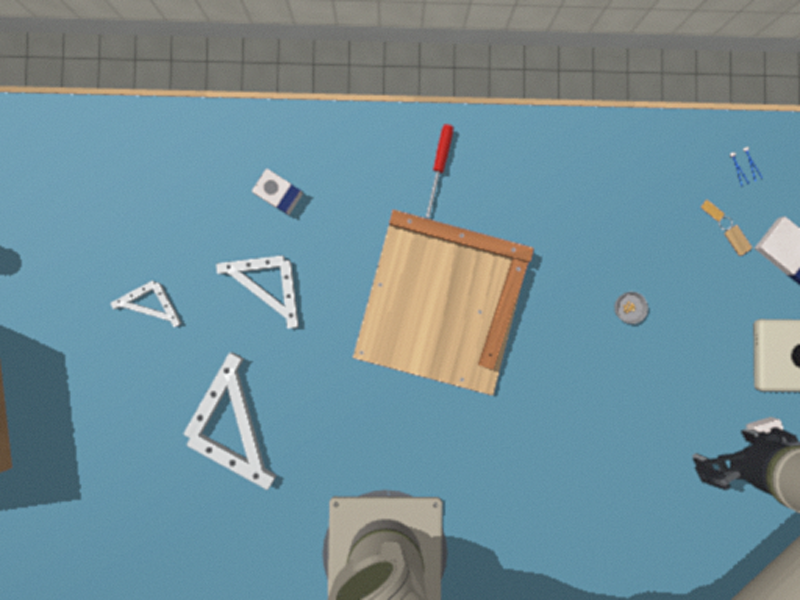

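```bash
cat >> h.py <<'E'
def kabsch(A,B):
    A=np.array(A);B=np.array(B);a=A-A.mean(0);b=B-B.mean(0)
    th=np.arctan2((a[:,0]*b[:,1]-a[:,1]*b[:,0]).sum(),(a*b).sum())
    R=rot(th);return th,B.mean(0)-R@A.mean(0)
def rot(t): return np.array([[np.cos(t),-np.sin(t)],[np.sin(t),np.cos(t)]])
def get(p,name,near,r=.03):
    L=[w(p,q['location']) for q in mark_of(name,p)]
    L=[x for x in L if np.linalg.norm(x[:2]-near)<r]
    return L[0] if L else None
SQ={'heel':(.0693,-.0693),'toe_plate':(.0693,.0807),'toe_stud':(-.0807,-.0693),'square':(0,0)}
def outline(p,img,th,t,pts,z,s,o,col):
    P=np.array([(pix(p,np.r_[rot(th)@q+t,z])-o)*s for q in pts]);cv2.polylines(img,[np.round(P).astype(int)],True,col,1)
def L(a,b=20):a/=1e3;h=.0693;b/=1e3;return [(h,-h),(h,-h+a),(h-b,-h+a),(h-b,-h+b),(h-a,-h+b),(h-a,-h)]
E
python3 - <<'E'
from h import *
p=viewer.camera('top');q=viewer.camera('side')
A=[];B=[]
for n,near in dict(heel=(.613,.208),toe_plate=(.593,.359),toe_stud=(.467,.188),square=(.538,.27)).items():
    for c in (p,q):
        X=get(c,n,near)
        if X is not None:A.append(SQ[n]);B.append(X[:2])
th,t=kabsch(A,B);print('square',th,t,len(A),np.round(np.array(B)-(np.array(A)@rot(th).T+t),4).tolist())
A=[];B=[]
for n,near,m in (('corner',(.615,-.254),(.13,-.12)),('plate',(.644,-.142),(.13,0)),('board',(.522,-.11),(0,0))):
    for c in (p,q):
        X=get(c,n,near)
        if X is not None:A.append(m);B.append(X[:2])
tb,b=kabsch(A,B);print('board',tb,b,np.round(np.array(B)-(np.array(A)@rot(tb).T+b),4).tolist())
s=telemetry.get_obs()
from scipy.spatial.transform import Rotation as Ro
R=Ro.from_quat(s['ee_rot']).as_matrix();print(R.round(3))
o=np.array([120,130]);im=p['frame'][130:260,120:350,::-1];k=3.4
im=cv2.resize(im,None,fx=k,fy=k,interpolation=cv2.INTER_CUBIC)
outline(p,im,th,t,L(150),.018,k,o-.5,(0,0,255))
outline(p,im,tb,b,[(-.16,-.15),(.16,-.15),(.16,.15),(-.16,.15)],.018,k,o-.5,(255,0,0))
outline(p,im,tb,b,[(.13,-.15),(.16,-.15),(.16,.15),(.13,.15)],.043,k,o-.5,(0,255,0))
cv2.imwrite('pics/c1.png',im);print(im.shape)
E
```

```text
square 0.15069723807024116 [0.53475364 0.26858266] 8 [[-0.003, -0.0002], [-0.0019, 0.0017], [0.0019, -0.0001], [0.0006, 0.0011], [0.0004, -0.0012], [0.0008, -0.0023], [0.003, 0.0016], [-0.0017, -0.0005]]
board -0.24432254944123485 [ 0.51907314 -0.10954758] [[-0.0, 0.0037], [-0.001, -0.0001], [-0.0042, -0.0014], [0.0058, -0.0005], [-0.0006, -0.0016]]
[[ 0.     0.895  0.446]
 [-0.     0.446 -0.895]
 [-1.     0.     0.   ]]
(442, 782, 3)
```

View pics/c1.png

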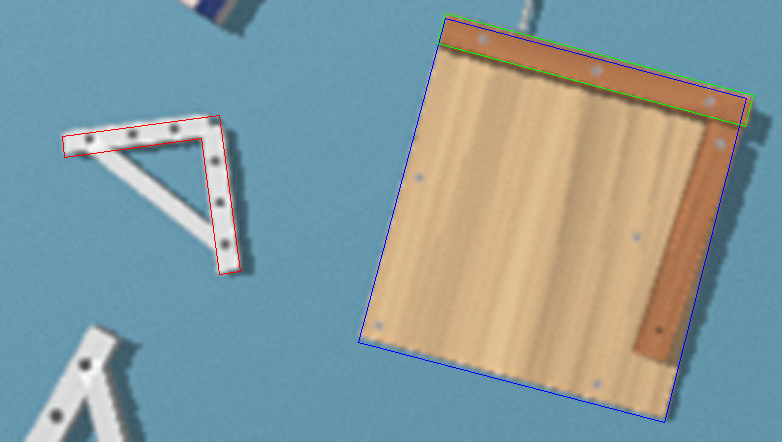

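Three look-alikes in the 800x600 view: a small square at (148,305) with 104 mm legs, a middle one at (270,288) with about 150 mm, and a large one at (232,425) with about 204 mm. The middle one is the one meant. In the crop its 150 mm outline (heel at 220,116) matches, and so do the board and plate outlines. The side batten leans in (free end at about 635,350).

```bash
python3 -m crank '[[0.4,[2.1,3.4,0],[0,0,0.02]],[0.4,[2.1,3.4,0],[0,0,0.02]],[0.4,[2.1,3.4,0],[0,0,0.02]],[0.4,[2.1,3.4,0],[0,0,0.02]],[0.4,[2.1,3.4,0],[0,0,0.02]],[0.4,[2.1,3.4,0],[0,0,0.02]],[0.4,[2.1,3.4,0],[0,0,0.02]],[0.4,[2.1,3.4,0],[0,0,0.02]],[0.4,[2.1,3.4,0],[0,0,0.02]],[0.4,[2.1,3.4,0],[0,0,0.02]],[0.4,[2.1,3.4,0],[0,0,0.02]],[0.4,[2.1,3.4,0],[0,0,0.02]]]'
python3 -m crank '[[0.4,[0,3.4,0],[0,0,0.02]],[0.4,[0,3.4,0],[0,0,0.02]],[0.4,[0,3.4,0],[0,0,0.02]],[0.4,[0,3.4,0],[0,0,0.02]],[0.4,[0,3.4,0],[0,0,0.02]],[0.4,[0,3.4,0],[0,0,0.02]],[0.4,[0,3.4,0],[0,0,0.02]],[0.4,[0,3.4,0],[0,0,0.02]],[0.4,[0,3.4,0],[0,0,0.02]],[0.4,[0,3.4,0],[0,0,0.02]],[0.4,[0,3.4,0],[0,0,0.02]],[0.4,[0,0,0],[0,0,0]]]'
cat >> h.py <<'E'
from scipy.spatial.transform import Rotation as Ro
def st():
    s=telemetry.get_obs();R=Ro.from_quat(s['ee_rot']).as_matrix()
    print('t',round(s['clock'],2),'pos',np.round(s['position'],4),'yaw',round(np.arctan2(R[1,2],R[0,2]),4),'down',R[:,0].round(3),'F',np.round(s['ft_force'],1),'M',np.round(s['torque'],2),'g',round(s['grip_width'],3));return s
E
python3 -c "from h import *;st()"
```

```text
clock: 3.45
position: [0.5318, -0.1496, 0.1962]
ee_rot: [0.297, 0.641, -0.297, 0.642]
ft_force: [1.1, -0.7, -0.1]
grip_width: 0.598
clock: 4.45
position: [0.5289, 0.2306, 0.1961]
ee_rot: [0.223, 0.672, -0.221, 0.671]
ft_force: [-1.1, 1.1, -0.4]
grip_width: 0.601
t 4.45 pos [0.5289 0.2306 0.1961] yaw -0.6383 down [-0.     0.004 -1.   ] F [-1.1  1.1 -0.4] M [0.   0.06 0.01] g 0.601
```

```bash
python3 -m crank '[[0.4,[0.6,3.0,0],[0,0,0.004]],[0.4,[0,0.8,-1],[0,0,0]],[0.4,[0,0,-3],[0,0,0]],[0.4,[0,0,-3],[0,0,0]],[0.4,[0,0,-3],[0,0,0]],[0.4,[0,0,-3],[0,0,0]],[0.4,[0,0,-1.5],[0,0,0]],[0.4,[0,0,-1],[0,0,0]],[0.4,[0,0,0],[0,0,0]]]'
python3 - <<'E'
from h import *
st();p=viewer.camera('side')
cv2.imwrite('pics/s1.png',cv2.resize(p['frame'][170:330,120:330,::-1],None,fx=3.7,fy=3.7,interpolation=cv2.INTER_CUBIC))
E
```

```text
clock: 5.2
position: [0.5358, 0.2598, 0.0386]
ee_rot: [0.223, 0.672, -0.225, 0.67]
ft_force: [-0.9, 0.1, -0.1]
grip_width: 0.6
t 5.2 pos [0.5358 0.2598 0.0386] yaw -0.6441 down [-0.003 -0.001 -1.   ] F [-0.9  0.1 -0.1] M [-0.01  0.03 -0.04] g 0.6
```

View pics/s1.png

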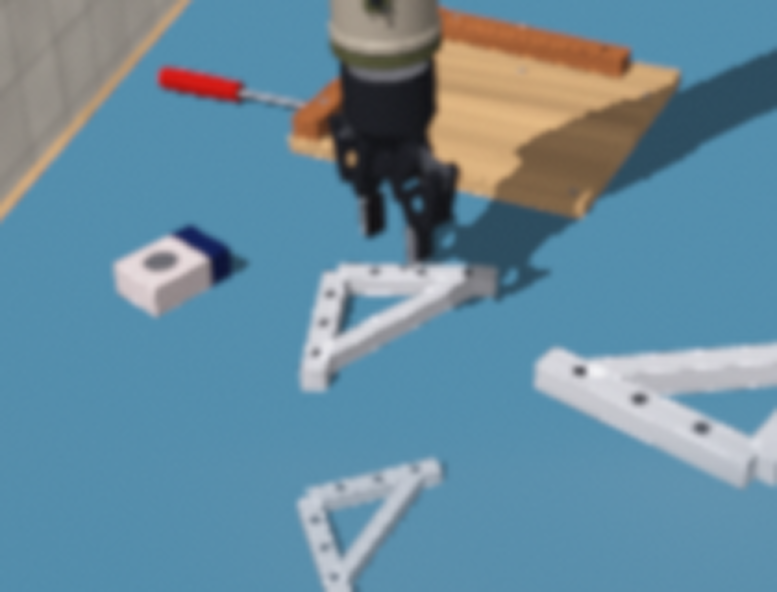

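Run:
```python
from h import *
p=viewer.camera('side');q=viewer.camera('top');st()
o=np.array([120,170])
for X in ([.5358,.2598,.0386],[.5358,.2598,.05],[.5358,.2598,.1],[.5348,.2686,.018],[.5348,.2686,0]):print(X,(pix(p,X)-o)*3.7,pix(q,X))
print(np.round(p['cam_to_world'],3))
for n in ('square','heel','toe_plate','toe_stud'):
  for c in(p,q):
    X=get(c,n,(.5348,.2686),.15);print(n,X)
cv2.imwrite('pics/t2.png',cv2.resize(q['frame'][110:250,110:250,::-1],None,fx=4,fy=4,interpolation=cv2.INTER_CUBIC))
```

```text
t 5.35 pos [0.5378 0.2612 0.0422] yaw -0.6441 down [ 0.002  0.001 -1.   ] F [ 0.1 -0.2 -0.5] M [-0.02 -0.02  0.  ] g 0.596
[0.5358, 0.2598, 0.0386] [395.38010245 284.58885897] [166.6938849  186.77114374]
[0.5358, 0.2598, 0.05] [394.86945342 273.29479291] [165.86109336 186.61509912]
[0.5358, 0.2598, 0.1] [392.57648988 222.58113157] [161.9990278  185.89144314]
[0.5348, 0.2686, 0.018] [395.06143813 311.03532306] [165.40510207 187.31438342]
[0.5348, 0.2686, 0] [395.85984628 328.4675038 ] [166.68396534 187.54194226]
[[-0.983  0.074 -0.167  0.279]
 [-0.182 -0.459  0.87   1.24 ]
 [-0.012  0.886  0.464  0.752]
 [ 0.     0.     0.     1.   ]]
square [5.33081918e-01 2.63862828e-01 1.52067205e-04]
square [ 0.53688602  0.26869805 -0.00193525]
heel [0.61207828 0.20984759 0.0110139 ]
heel [0.61183403 0.20867853 0.00870392]
toe_plate [0.59285218 0.35777691 0.00587837]
toe_plate None
toe_stud [0.40936488 0.32704137 0.01423527]
toe_stud [0.46451462 0.19037036 0.01050678]
```

View pics/t2.png

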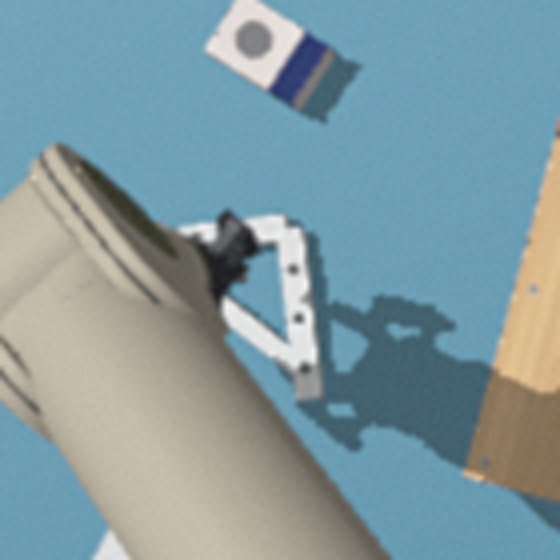

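```bash
python3 -m crank '[[0.4,[0,0,-1.0],[0,0,0]],[0.4,[0,0,-0.6],[0,0,0]],[0.4,[0,0,0],[0,0,0]],[0.4,[0,0,0],[0,0,0]]]'
python3 - <<'E'
from h import *
st();p=viewer.camera('side');st()
im=cv2.resize(p['frame'][170:290,150:300,::-1],None,fx=5,fy=5,interpolation=cv2.INTER_CUBIC)
s=telemetry.get_obs()['position']
for dz,c in ((0,(0,0,255)),(.02,(0,255,255))):
    u=(pix(p,s+[0,0,dz])-[149.5,169.5])*5;cv2.circle(im,tuple(int(x) for x in u),3,c,-1)
outline(p,im,.1507,np.array([.5348,.2686]),L(150),.018,5,np.array([149.5,169.5]),(0,0,255))
cv2.imwrite('pics/s2.png',im)
E
```

```text
clock: 6.08
position: [0.5365, 0.2605, 0.024]
ee_rot: [0.223, 0.671, -0.224, 0.67]
ft_force: [0.1, 0.4, -0.2]
grip_width: 0.603
t 6.08 pos [0.5365 0.2605 0.024 ] yaw -0.6439 down [-0.001 -0.001 -1.   ] F [ 0.1  0.4 -0.2] M [ 0.04 -0.03  0.03] g 0.603
t 6.13 pos [0.5368 0.2607 0.0244] yaw -0.6438 down [-0.001 -0.    -1.   ] F [-0.2  0.5  1.1] M [ 0.    0.01 -0.03] g 0.599
```

View pics/s2.png

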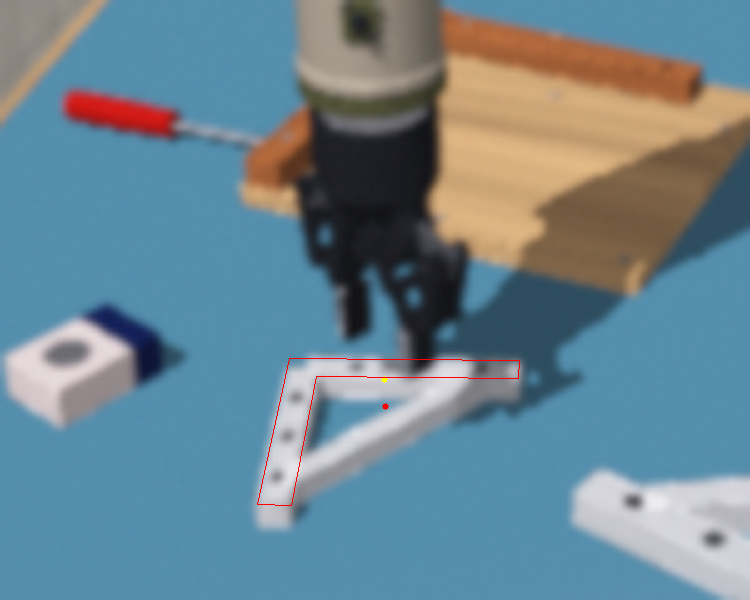

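```bash
python3 -m crank '[[0.4,[-0.2,0.75,0],[0,0,0]],[0.4,[0,0,-0.8],[0,0,0]],[0.4,[0,0,-0.8],[0,0,0]],[0.4,[0,0,0],[0,0,0]],[0.4,[0,0,0],[0,0,0]]]'
python3 - <<'E'
from h import *
st();p=viewer.camera('side');q=viewer.camera('top')
im=cv2.resize(p['frame'][190:290,170:290,::-1],None,fx=6,fy=6,interpolation=cv2.INTER_CUBIC)
s=telemetry.get_obs()['position']
u=(pix(p,s)-[169.5,189.5])*6;cv2.circle(im,tuple(int(x) for x in u),3,(0,0,255),-1)
cv2.imwrite('pics/s3.png',im)
E
```

```text
clock: 6.55
position: [0.5345, 0.2679, 0.0079]
ee_rot: [0.223, 0.671, -0.224, 0.67]
ft_force: [0.5, -0.8, -0.0]
grip_width: 0.598
t 6.55 pos [0.5345 0.2679 0.0079] yaw -0.6439 down [-0.001 -0.001 -1.   ] F [ 0.5 -0.8 -0. ] M [-0.02  0.02  0.05] g 0.598
```

View pics/s3.png

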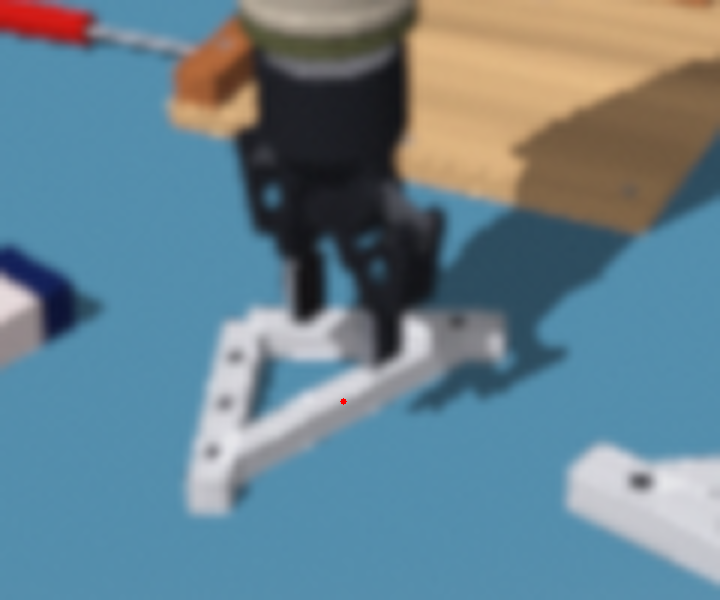

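```bash
python3 -m crank '[[0.4,[0,0,-0.4],[0,0,0]],[0.4,[0,0,0],[0,0,0]]]'; python3 -m crank '[[0.4,[0,0,-0.4],[0,0,0]],[0.4,[0,0,0],[0,0,0]]]'
```

```text
clock: 6.82
position: [0.535, 0.268, 0.0044]
ee_rot: [0.224, 0.671, -0.224, 0.671]
ft_force: [-1.0, 0.0, -0.9]
grip_width: 0.6
clock: 6.98
position: [0.5348, 0.268, 0.0002]
ee_rot: [0.224, 0.671, -0.224, 0.671]
ft_force: [0.2, 0.0, 0.2]
grip_width: 0.6
```

Run:
```python
from h import *
s=st();q=viewer.camera('top');p=viewer.camera('side')
# pixel of body/tool at heights in both views for a line of points on tool axis
X=np.array(s['position'])
for dz in (0,.073,.12,.2):print(dz,pix(p,X+[0,0,dz]).round(1),pix(q,X+[0,0,dz]).round(1))
a=cv2.resize(p['frame'][130:280,170:290,::-1],None,fx=4,fy=4,interpolation=cv2.INTER_CUBIC)
b=cv2.resize(q['frame'][130:250,120:200,::-1],None,fx=4,fy=5,interpolation=cv2.INTER_CUBIC)
cv2.imwrite('pics/ab.png',np.hstack([a,b[:600]]) if b.shape[0]==a.shape[0] else a)
```

```text
t 6.98 pos [5.348e-01 2.680e-01 2.000e-04] yaw -0.6441 down [-0.001 -0.    -1.   ] F [0.2 0.  0.2] M [-0.01  0.01 -0.02] g 0.6
0 [227.  258.6] [166.9 187.5]
0.073 [226.1 239.1] [161.4 186.6]
0.12 [225.5 225.9] [157.5 185.9]
0.2 [224.5 202.4] [150.  184.5]
```

View pics/ab.png

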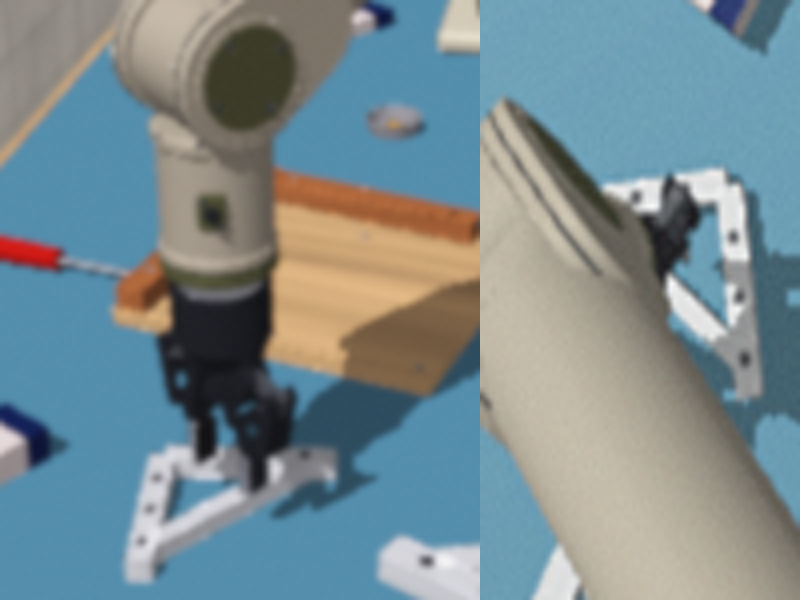

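```bash
python3 -m crank '[[0.4,[0,0,-0.4],[0,0,0]],[0.4,[0,0,-0.4],[0,0,0]],[0.4,[0,0,0],[0,0,0]]]' | grep -E "pos|force"; python3 -m crank '[[0.4,[0,0,-0.4],[0,0,0]],[0.4,[0,0,0],[0,0,0]]]'| grep -E "pos|force"; python3 -m crank '[[0.4,[0,0,-0.4],[0,0,0]],[0.4,[0,0,0],[0,0,0]]]'| grep -E "pos|force"
```

```text
position: [0.5346, 0.2679, -0.0081]
ft_force: [-0.1, -1.0, -1.2]
position: [0.5347, 0.268, -0.0119]
ft_force: [-0.5, 0.4, -0.2]
position: [0.5348, 0.268, -0.0158]
ft_force: [-0.0, 0.2, 0.4]
```

```bash
for i in 1 2; do python3 -m crank '[[0.4,[0,0,-0.3],[0,0,0]],[0.4,[0,0,0],[0,0,0]]]'| grep -E "pos|force";done
python3 - <<'E'
from h import *
s=st();p=viewer.camera('side')
a=cv2.resize(p['frame'][190:280,170:290,::-1],None,fx=6,fy=6,interpolation=cv2.INTER_CUBIC)
cv2.imwrite('pics/s5.png',a)
E
```

```text
position: [0.5348, 0.2681, -0.0187]
ft_force: [-0.3, -0.1, -0.8]
position: [0.5348, 0.2681, -0.0217]
ft_force: [-0.7, 0.2, 0.3]
t 8.0 pos [ 0.5348  0.2681 -0.0217] yaw -0.644 down [-0. -0. -1.] F [-0.7  0.2  0.3] M [-0.05  0.03 -0.03] g 0.601
```

View pics/s5.png

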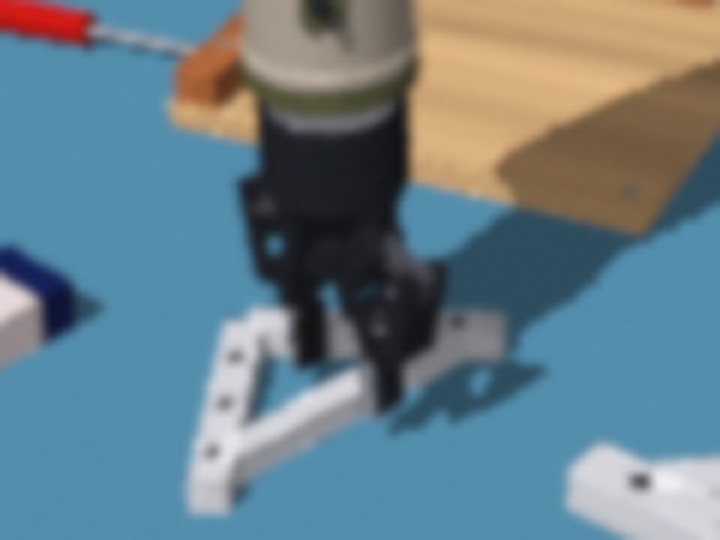

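```bash
python3 -m crank '[[0.6,[0,0,0.2],[0,0,0]],[0.7,[0,0,0],[0,0,0]],[0.75,[0,0,0],[0,0,0]],[0.75,[0,0,0],[0,0,0]]]' 40;  python3 -m crank '[[1,[0,0,0],[0,0,0]],[1,[0,0,0],[0,0,0]],[1,[0,0,0],[0,0,0]],[1,[0,0,0],[0,0,0]],[1,[0,0,0],[0,0,0]],[1,[0,0,0],[0,0,0]]]' 100
```

```text
clock: 8.38
position: [0.5352, 0.2683, -0.019]
ee_rot: [0.224, 0.671, -0.224, 0.671]
ft_force: [0.4, -0.4, -0.3]
grip_width: 0.251
clock: 8.88
position: [0.5352, 0.2683, -0.0186]
ee_rot: [0.224, 0.671, -0.224, 0.671]
ft_force: [-1.6, -1.7, 5.0]
grip_width: 0.107
```

```bash
python3 -m crank '[[1,[0,0,0],[0,0,0]],[1,[0,0,0.5],[0,0,0]],[1,[0,0,1],[0,0,0]],[1,[0,0,1.5],[0,0,0]],[1,[0,0,2],[0,0,0]],[1,[0,0,1],[0,0,0]],[1,[0,0,0],[0,0,0]]]'
python3 - <<'E'
from h import *
p=viewer.camera('side');q=viewer.camera('top');st()
for c in (p,q):
  for n in SQ:print(n,[(round(r['conf'],2),np.round(w(c,r['location']),3)) for r in mark_of(n,c) if abs(w(c,r['location'])[0]-.55)<.11 and w(c,r['location'])[1]<.4])
a=cv2.resize(p['frame'][150:280,150:290,::-1],None,fx=4,fy=4,interpolation=cv2.INTER_CUBIC)
cv2.imwrite('pics/s6.png',a)
E
```

```text
clock: 9.47
position: [0.5364, 0.2692, 0.0436]
ee_rot: [0.225, 0.67, -0.223, 0.672]
ft_force: [0.4, 0.7, -3.9]
grip_width: 0.106
t 9.57 pos [0.535  0.268  0.0407] yaw -0.6442 down [ 0. -0. -1.] F [ 0.2 -0.2 -4.5] M [ 0.04  0.12 -0.02] g 0.103
heel [(0.87, array([0.614, 0.213, 0.069]))]
toe_plate [(0.66, array([0.595, 0.362, 0.071]))]
toe_stud [(0.62, array([0.463, 0.188, 0.068]))]
square [(0.87, array([0.537, 0.267, 0.061])), (0.67, array([ 0.644, -0.143,  0.02 ]))]
heel [(0.77, array([0.613, 0.21 , 0.066])), (0.29, array([ 0.521, -0.111,  0.001]))]
toe_plate []
toe_stud [(0.65, array([0.465, 0.191, 0.067]))]
square [(0.92, array([0.539, 0.273, 0.06 ]))]
```

View pics/s6.png

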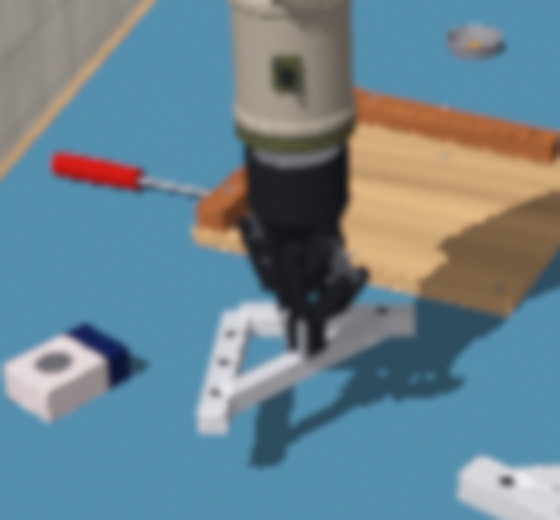

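The square is held level, with its underside 19 mm above the reported TCP, so the reported z reads about 25–30 mm low. I'll calibrate heights from that and carry the square over the board.

```bash
python3 -m crank '[[1,[0,0,1.5],[0,0,0]],[1,[0,-1,1.5],[0,0,-0.01]],[1,[0.2,-2.5,0],[0,0,-0.03]],[1,[0.2,-3.8,0],[0,0,-0.04]],[1,[0.3,-4,0],[0,0,-0.04]],[1,[0.3,-4,0],[0,0,-0.04]],[1,[0.3,-4,0],[0,0,-0.04]],[1,[0.3,-4,0],[0,0,-0.04]],[1,[0.3,-4,0],[0,0,-0.04]],[1,[0.3,-4,0],[0,0,-0.04]],[1,[0.2,-3.8,0],[0,0,-0.04]],[1,[0,-2.5,0],[0,0,-0.03]]]' 120 | grep -E "pos|force|width"; python3 -m crank '[[1,[0,-1.5,0],[0,0,0]],[1,[0,-0.4,0],[0,0,0]],[1,[0,0,0],[0,0,0]],[1,[0,0,0],[0,0,0]]]'
python3 - <<'E'
from h import *
s=st();q=viewer.camera('top');p=viewer.camera('side')
for c in (p,q):
  for n in list(SQ)+['stud_end','corner','plate','board']:
    print(n,[(round(r['conf'],2),np.round(w(c,r['location']),3)) for r in mark_of(n,c) if w(c,r['location'])[0]>.35 and abs(w(c,r['location'])[1]+.15)<.17])
E
```

```text
position: [0.5587, -0.1128, 0.0707]
ft_force: [-0.1, -0.5, -4.2]
grip_width: 0.084
clock: 11.3
position: [0.5592, -0.1253, 0.0708]
ee_rot: [0.349, 0.615, -0.349, 0.615]
ft_force: [-0.8, -0.0, -5.1]
grip_width: 0.086
t 11.3 pos [ 0.5592 -0.1253  0.0708] yaw -1.0327 down [ 0.     0.001 -1.   ] F [-0.8 -0.  -5.1] M [0.16 0.12 0.01] g 0.086
heel [(0.74, array([ 0.609, -0.209,  0.098])), (0.43, array([ 0.615, -0.25 ,  0.017]))]
toe_plate [(0.96, array([ 0.647, -0.061,  0.097])), (0.16, array([ 0.608, -0.207,  0.095]))]
toe_stud [(0.65, array([ 0.46 , -0.169,  0.099])), (0.31, array([ 0.609, -0.208,  0.097]))]
square [(0.87, array([ 0.556, -0.126,  0.089]))]
stud_end [(0.84, array([ 0.394, -0.181,  0.03 ]))]
corner [(0.92, array([ 0.612, -0.252,  0.02 ])), (0.5, array([ 0.644, -0.141,  0.019]))]
plate [(0.8, array([ 0.645, -0.144,  0.017]))]
board [(0.7, array([ 0.518, -0.111,  0.003]))]
heel [(0.55, array([ 0.526, -0.114, -0.003]))]
toe_plate [(0.57, array([ 0.647, -0.062,  0.1  ]))]
toe_stud []
square [(0.7, array([ 0.564, -0.12 ,  0.088]))]
stud_end []
corner []
plate [(0.75, array([ 0.643, -0.143,  0.019]))]
board [(0.8, array([ 0.526, -0.112,  0.   ]))]
```

```bash
python3 -m crank '[[1,[0,0,-1.5],[0,0,0]],[1,[0,0,-2.0],[0,0,0]],[1,[0,0,-1.5],[0,0,0]],[1,[0,0,-1],[0,0,0]],[1,[0,0,-0.5],[0,0,0]],[1,[0,0,0],[0,0,0]],[1,[0,0,0],[0,0,0]]]'| grep -E "pos|force"; for i in 1 2 ; do python3 -m crank '[[1,[0,0,-0.2],[0,0,0]],[1,[0,0,0],[0,0,0]],[1,[0,0,0],[0,0,0]]]'| grep -E "pos|force";done; python3 -c "from h import *;st()"
```

```text
position: [0.5595, -0.1268, 0.0064]
ft_force: [0.5, -0.1, -3.3]
position: [0.5594, -0.1269, 0.0044]
ft_force: [1.2, 0.7, -4.5]
position: [0.5591, -0.1268, 0.0019]
ft_force: [1.5, 0.5, -5.0]
t 13.28 pos [ 0.5591 -0.1268  0.0019] yaw -1.034 down [ 0. -0. -1.] F [ 1.5  0.5 -5. ] M [ 0.09 -0.01 -0.07] g 0.09
```

```bash
for i in 1 2 3; do python3 -m crank '[[1,[0,0,-0.15],[0,0,0]],[1,[0,0,0],[0,0,0]],[1,[0,0,0],[0,0,0]]]'| grep -E "pos|force";done; python3 -c "from h import *;st()"
```

```text
position: [0.5591, -0.1268, 0.0003]
ft_force: [-0.5, -0.4, -3.5]
position: [0.5595, -0.1268, -0.0006]
ft_force: [-2.2, 0.7, 3.3]
position: [0.5599, -0.1269, -0.0007]
ft_force: [-8.0, 0.5, 18.7]
t 14.03 pos [ 0.5599 -0.1269 -0.0007] yaw -1.0341 down [ 0.002 -0.001 -1.   ] F [-8.   0.5 18.7] M [0.28 1.66 0.03] g 0.088
```

```bash
python3 -m crank '[[1,[0,0,-0.0],[0,0,0]],[1,[0.0,0.0,0.13],[0,0,0]],[1,[0.4,-0.1,0],[0,0,0]],[1,[0.4,-0.1,0],[0,0,0]],[1,[0.4,-0.1,0],[0,0,0]],[1,[0,0,0],[0,0,0]]]'| grep -E "pos|force";  for i in 1 2 3; do python3 -m crank '[[1,[0.19,-0.05,0],[0,0,0]],[1,[0,0,0],[0,0,0]]]'| grep -E "pos|force";done; python3 -c "from h import *;st()"
```

```text
position: [0.5723, -0.13, -0.0006]
ft_force: [-0.1, -0.1, 6.1]
position: [0.5736, -0.1303, -0.0006]
ft_force: [-3.5, 0.4, 7.8]
position: [0.574, -0.1306, -0.0007]
ft_force: [-10.5, 1.5, 15.2]
position: [0.574, -0.1306, -0.0008]
ft_force: [-19.2, 4.5, 23.4]
t 15.03 pos [ 0.574  -0.1306 -0.0008] yaw -1.0339 down [-0.006  0.    -1.   ] F [-19.2   4.5  23.4] M [ 0.9   4.47 -0.03] g 0.09
```

```bash
python3 -m crank '[[1,[-0.15,0.04,0.08],[0,0,0]],[1,[-0.05,-0.2,0],[0,0,0]],[1,[-0.1,-0.4,0],[0,0,0]],[1,[-0.1,-0.4,0],[0,0,0]],[1,[-0.1,-0.4,0],[0,0,0]],[1,[-0.1,-0.4,0],[0,0,0]],[1,[-0.1,-0.4,0],[0,0,0]],[1,[0,0,0],[0,0,0]]]'| grep -E "pos|force";  for i in 1 2; do python3 -m crank '[[1,[-0.075,-0.3,0],[0,0,0]],[1,[0,0,0],[0,0,0]]]'| grep -E "pos|force";done; python3 -c "from h import *;st()"
```

```text
position: [0.5687, -0.1509, -0.0006]
ft_force: [-7.7, 5.2, 8.7]
position: [0.5681, -0.1534, -0.0006]
ft_force: [-8.2, 7.2, 8.4]
position: [0.5673, -0.1563, -0.0006]
ft_force: [-7.8, 7.3, 9.0]
t 16.03 pos [ 0.5673 -0.1563 -0.0006] yaw -1.0324 down [-0.002  0.003 -1.   ] F [-7.8  7.3  9. ] M [ 1.79  1.74 -0.01] g 0.086
```

```bash
for i in 1 2 3 4; do python3 -m crank '[[1,[-0.075,-0.3,0],[0,0,0]],[1,[0,0,0],[0,0,0]]]'| grep -E "pos|force";done; python3 -c "from h import *;st()"
```

```text
position: [0.5666, -0.1593, -0.0006]
ft_force: [-7.2, 8.1, 8.8]
position: [0.5659, -0.1623, -0.0006]
ft_force: [-8.1, 8.4, 8.4]
position: [0.5653, -0.1644, -0.0006]
ft_force: [-7.2, 10.0, 8.9]
position: [0.5647, -0.1669, -0.0006]
ft_force: [-7.0, 11.1, 7.9]
t 16.7 pos [ 0.5647 -0.1669 -0.0006] yaw -1.0314 down [-0.002  0.004 -1.   ] F [-7.  11.1  7.9] M [ 2.55  1.65 -0.04] g 0.087
```

```bash
for i in 1 2 3 4; do python3 -m crank '[[1,[-0.05,-0.2,0],[0,0,0]],[1,[0,0,0],[0,0,0]]]'| grep -E "pos|force";done; python3 -c "from h import *;st()"
```

```text
position: [0.5642, -0.1686, -0.0006]
ft_force: [-7.2, 12.0, 9.2]
position: [0.5638, -0.1705, -0.0006]
ft_force: [-7.4, 12.6, 9.4]
position: [0.5638, -0.1705, -0.0006]
ft_force: [-5.7, 17.0, 8.6]
position: [0.5637, -0.1706, -0.0006]
ft_force: [-3.6, 22.1, 8.1]
t 17.37 pos [ 0.5637 -0.1706 -0.0006] yaw -1.0283 down [-0.001  0.009 -1.   ] F [-3.6 22.1  8.1] M [ 5.05  1.06 -0.04] g 0.086
```

```bash
for i in 1 2; do python3 -m crank '[[1,[0.145,-0.035,0],[0,0,0]],[1,[0,0,0],[0,0,0]],[1,[0,0,0],[0,0,0]]]'| grep -E "force"; python3 -c "from h import *;st()";done;  python3 - <<'E'
from h import *
p=viewer.camera('side');q=viewer.camera('top')
for c in (p,q):
  for n in list(SQ)+['stud_end','corner','plate']:
    print(n,[(round(r['conf'],2),np.round(w(c,r['location']),3)) for r in mark_of(n,c) if w(c,r['location'])[0]>.35 and abs(w(c,r['location'])[1]+.15)<.17])
a=cv2.resize(p['frame'][140:220,190:310,::-1],None,fx=6.5,fy=6.5,interpolation=cv2.INTER_CUBIC)
cv2.imwrite('pics/s7.png',a)
a=cv2.resize(q['frame'][130:260,220:350,::-1],None,fx=4.5,fy=4.5,interpolation=cv2.INTER_CUBIC)
cv2.imwrite('pics/t7.png',a)
E
```

```text
ft_force: [-11.8, 23.8, 14.9]
t 17.62 pos [ 0.5638 -0.1706 -0.0007] yaw -1.0282 down [-0.004  0.009 -1.   ] F [-11.8  23.8  14.9] M [5.47 2.59 0.01] g 0.088
ft_force: [-17.9, 25.4, 21.8]
t 17.87 pos [ 0.5637 -0.1706 -0.0008] yaw -1.0282 down [-0.007  0.009 -1.   ] F [-17.9  25.4  21.8] M [ 5.84  4.25 -0.05] g 0.086
heel [(0.72, array([ 0.614, -0.256,  0.026]))]
toe_plate [(0.59, array([ 0.655, -0.107,  0.025])), (0.31, array([ 0.612, -0.254,  0.029]))]
toe_stud [(0.96, array([ 0.464, -0.216,  0.025]))]
square [(0.57, array([ 0.562, -0.17 ,  0.02 ]))]
stud_end [(0.6, array([ 0.391, -0.193,  0.031]))]
corner [(0.56, array([ 0.611, -0.252,  0.022]))]
plate [(0.56, array([ 0.644, -0.143,  0.021]))]
heel []
toe_plate [(0.46, array([ 0.648, -0.108,  0.03 ]))]
toe_stud []
square [(0.75, array([ 0.566, -0.168,  0.014])), (0.24, array([ 0.648, -0.104,  0.033]))]
stud_end []
corner []
plate [(0.58, array([ 0.646, -0.145,  0.019]))]
```

View pics/s7.png

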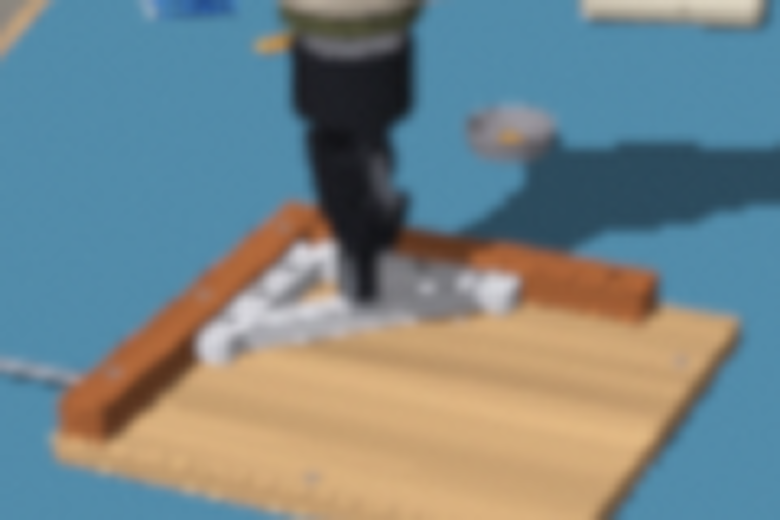

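View pics/t7.png

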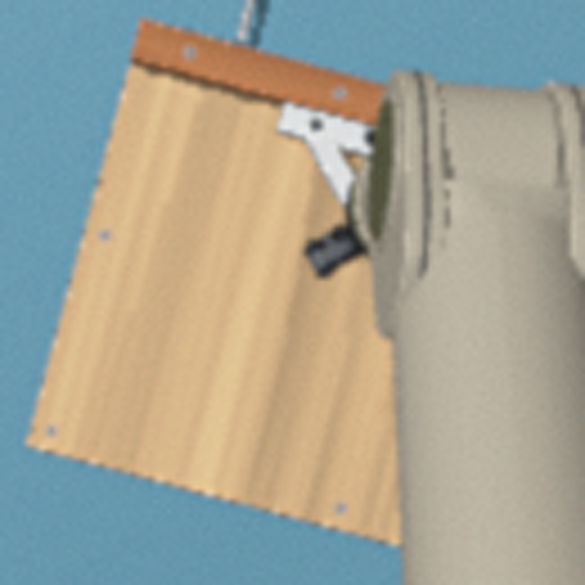

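```bash
for i in 1 2; do python3 -m crank '[[1,[0,0,0],[0,0,-0.006]],[1,[0,0,0],[0,0,0]],[1,[0,0,0],[0,0,0]]]'| grep -E "xx"; python3 -c "from h import *;st()";done
```

```text
t 18.92 pos [ 0.5638 -0.1706 -0.0008] yaw -1.0341 down [-0.007  0.009 -1.   ] F [-17.3  25.9  22. ] M [5.78 4.18 0.  ] g 0.088
t 19.17 pos [ 0.5638 -0.1706 -0.0008] yaw -1.0402 down [-0.007  0.009 -1.   ] F [-18.3  25.5  21.2] M [ 5.8   4.17 -0.02] g 0.09
```

```bash
cat > f.py <<'E'
from h import *;import sys
a=[viewer.camera('top')['frame'].astype(float) for _ in range(3)];b=[viewer.camera('side')['frame'].astype(float) for _ in range(3)]
np.savez(sys.argv[1],t=np.mean(a,0),s=np.mean(b,0));st()
E
python3 f.py a.npz; python3 -m crank '[[1,[0,0,0],[0,0,0.012]],[1,[0,0,0],[0,0,0]],[1,[0,0,0],[0,0,0]]]'|grep xx; python3 f.py b.npz
python3 - <<'E'
import numpy as np,cv2
a=np.load('a.npz');b=np.load('b.npz')
def sh(k,x0,x1,y0,y1):
    A=a[k][y0:y1,x0:x1].mean(2).astype(np.float32);B=b[k][y0:y1,x0:x1].mean(2).astype(np.float32)
    gy,gx=np.gradient(A);d=(B-A).ravel();G=np.c_[gx.ravel(),gy.ravel()]
    s=np.linalg.lstsq(G,-d,rcond=None)[0];print(k,(x0,x1,y0,y1),'shift px',s.round(3),'diff',np.abs(d).mean().round(2))
sh('t',281,302,151,164);sh('t',222,275,135,170)
sh('s',218,238,184,197)   # toe_plate end
sh('s',260,272,180,190)   # toe_stud end
sh('s',278,293,180,192)   # stud end
sh('s',200,218,195,208)   # plate far end
E
```

```text
t 19.47 pos [ 0.5638 -0.1706 -0.0008] yaw -1.0401 down [-0.007  0.009 -1.   ] F [-18.4  25.1  20.5] M [5.78 4.17 0.06] g 0.088
t 20.02 pos [ 0.5638 -0.1706 -0.0008] yaw -1.0281 down [-0.007  0.009 -1.   ] F [-18.7  25.6  20.5] M [ 5.83  4.13 -0.03] g 0.088
t (281, 302, 151, 164) shift px [0.017 0.036] diff 1.53
t (222, 275, 135, 170) shift px [-0.005 -0.   ] diff 0.83
s (218, 238, 184, 197) shift px [ 0.005 -0.011] diff 0.45
s (260, 272, 180, 190) shift px [-0.04  -0.026] diff 0.97
s (278, 293, 180, 192) shift px [0.001 0.   ] diff 0.26
s (200, 218, 195, 208) shift px [-0.009  0.005] diff 0.27
```

```bash
python3 -m crank '[[1,[0,0,0],[-0.009,-0.007,0]],[1,[-0.02,-0.08,0],[0,0,0]],[1,[0,0,0],[0,0,0]],[1,[0,0,0],[0,0,0]]]'|grep xx; python3 f.py c.npz
python3 - <<'E'
from h import *
s=telemetry.get_obs()['ft_force'];print('board-frame F',rot(-.2443).T@s[:2])
p=viewer.camera('side')
for n in ('heel','toe_plate','toe_stud','corner','stud_end'):print(n,[(round(r['conf'],2),np.round(w(p,r['location']),3)) for r in mark_of(n,p)][:3])
a=np.load('b.npz')['s'];c=np.load('c.npz')['s']
def sh(x0,x1,y0,y1):
    A=a[y0:y1,x0:x1].mean(2);B=c[y0:y1,x0:x1].mean(2);gy,gx=np.gradient(A)
    print(np.linalg.lstsq(np.c_[gx.ravel(),gy.ravel()],-(B-A).ravel(),rcond=None)[0].round(3))
sh(218,238,184,197);sh(260,272,180,190);sh(278,293,180,192)
E
```

```text
t 20.65 pos [ 0.564  -0.1709 -0.0007] yaw -1.0278 down [ 0.001  0.001 -1.   ] F [-16.7  26.9  21.3] M [ 6.1   3.9  -0.11] g 0.087
board-frame F [-22.71292541  22.0429389 ]
heel [(0.95, array([ 0.614, -0.255,  0.03 ])), (0.95, array([0.563, 0.485, 0.004])), (0.8, array([0.228, 0.42 , 0.015]))]
toe_plate [(0.85, array([0.133, 0.244, 0.018])), (0.82, array([ 0.652, -0.108,  0.026])), (0.55, array([0.511, 0.575, 0.008]))]
toe_stud [(0.92, array([0.41 , 0.324, 0.015])), (0.8, array([ 0.467, -0.217,  0.026])), (0.62, array([0.465, 0.434, 0.008]))]
corner [(0.71, array([ 0.615, -0.247,  0.022]))]
stud_end [(0.51, array([ 0.39 , -0.193,  0.031]))]
[-0.011  0.014]
[-0.002  0.117]
[-0.003 -0.001]
```

```bash
python3 -m crank '[[1,[0,0,0],[0,0,0]],[1,[0,0,0],[0,0,0]],[1,[0,0,0],[0,0,0]]]'; python3 -c "from h import *;print(manip.hand_in())"
```

```text
clock: 21.2
position: [0.564, -0.1709, -0.0008]
ee_rot: [0.348, 0.616, -0.347, 0.616]
ft_force: [-16.6, 27.2, 19.9]
grip_width: 0.086
the job is handed in; nothing more can be done
None
```

I gripped the 150 mm square by its brace and laid it on the board. I seated it against the fixed batten, slid it along until the side batten came to a hard stop, and handed in at 21.2 s still holding it.

**What the last checks showed:**
- **Push:** about 23 N on the fixed batten and 22 N on the side batten, with about 20 N down. The position did not change as I pushed harder.
- **Seating:** turning the gripper by 0.012 rad did not move the square or the side batten visibly in the pictures. The brace pivots in the pads while the square stays seated.
- **Angle:** the square's measured angle was about -0.253 rad against -0.244 for the board, which agrees within measuring error.
- **Bystanders:** the arm did not go near the slide box, screwdriver or screw tin, but I did not measure them again at the end.

**What disagreed or is uncertain:**
- **Height reading:** the reported TCP height was about 25–30 mm low against the pictures. I set heights from the pictures and from contact instead.
- **Grip width:** the gripper opening read 0.09–0.11, while a 16 mm brace should read about 0.19. The lift and the weight reading still confirmed the hold.
- **Side batten:** its free end was measured about 4 mm short of the square line, which is within the detector's error. I rely on the hard stop, not on a direct angle measurement, for the batten being square.

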